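# Change over a line of lino blocks in a sprung printing bed

### The job

Change the printing bed over to the next line of lino blocks. Pull the sprung bar back by its knob until the catch holds it, and take last job's block out of the track and lay it, face up, in the open bay at the end of the wooden case. Ease every block there is out of its snug foam cutout and set it down flat in the track, crosswise and carved face up, then lay the loose square wooden spacer crosswise in the track as the last piece, between the blocks and the bar. Only when the whole line is in, press the catch button so that the bar closes up and holds the row tight against the head stop. Leave the eraser and the oil stick beside the work where they are.

Things in the scene. Friction and masses are not known exactly. Their poses are not given: they have to be found in the camera images.
- lockup_bed: Low grey metal printing bed, base plate 302 x 98 x 12 mm, fixed. Origin: centre of underside; x along the track towards the head stop, y across, z up. Track: channel 64 mm wide, floor at z 12 mm, between aluminium rails (bevelled inside) up to z 22 mm and out to y +-46 mm. Lies roughly crosswise to the robot, head stop at the left; it and the case may swap rows.
- lockup_bar (a joint): Slide of the sprung bar (follower), m: 0 = face against the head stop; grows as it is pulled back (bed -x) and equals the clear track length. Spring 6.5 to 8.6 N towards the head stop, damping 30 N per m/s (let go, it closes at 0.25 m/s). Pulled past 0.208 it rides over the catch's tooth (a few N more) and, let go, rests held at about 0.204; end stop 0.212.
- bar_knob (a point): Middle of the black flat-sided pull knob standing on the bar: 30 mm along the track x 18 mm across x 26 mm high, from 48 to 74 mm above the table, point at 62 mm; a 13 mm stem below it. Pinch its flat sides from above. Its middle is 13 mm behind the bar's face; it moves with the bar.
- bar_face (a point): Middle of the bar's flat front face (the face is 60 mm wide, and reaches from 1.5 to 25.5 mm above the track floor), axes as the bed's; moves with the bar.
- catch_button (a joint): Travel of the catch button, m: 0 = up, grows as it is pressed down, end stop 0.008. It springs up by itself; force 2.5 N at the top to 4.5 N fully down. Pressed more than about 6 mm it lets the latched bar go.
- catch_top (a point): Top centre of the round steel catch button, 24 mm diameter, at bed x = -132 mm, y = 0, 56.5 mm above the table when up; press straight down. Its grey housing spans bed x -117 to -150 mm, top at 34 mm. With the bar latched the knob's centre stands 52 mm in front of it.
- block_case: Lidless wooden case, 280 x 106 x 25 mm, fixed. Origin: centre of underside; x along its row of five foam cutouts (centres x = -114.5, -71.5, -28.5, 14.5, 57.5 mm, y = 0; 63 mm across y) and, at the +x end, an open bay (x 87..134, y -47..47 mm). All floors at z 8 mm, foam top at z 22 mm; blocks stand 18 mm out. Foam grips each block on its faces across x: 8 to 15 N to draw it out upward.
- bay (a point): Centre of the open bay's floor in the case (case x = 110.5, y = 0, z = 8 mm), axes as the case's.
- worn_block: Last job's block: as the other lino blocks, 30 (x) x 60 (y) x 32 mm (z), 60 g, its face showing only an oblong frame. Origin: centre of its underside, z towards the face. Starts in the track against the head stop (bed x = 122 mm), axes as the bed's, clamped by the bar.
- lino_block_1: Lino printing block, pale wood with a brown carved lino face (five cross bars): 30 (x) x 60 (y) x 32 mm (z), 60 g. Origin: centre of its underside; z towards the carved face. Starts in cutout 1 (case x = -114.5 mm), axes as the case's; may be absent. In the track its 60 mm side lies across.
- lino_block_2: Lino printing block, pale wood with a brown carved lino face (three round dots): 30 (x) x 60 (y) x 32 mm (z), 60 g. Origin: centre of its underside; z towards the carved face. Starts in cutout 2 (case x = -71.5 mm), axes as the case's; may be absent. In the track its 60 mm side lies across.
- lino_block_3: Lino printing block, pale wood with a brown carved lino face (a zigzag): 30 (x) x 60 (y) x 32 mm (z), 60 g. Origin: centre of its underside; z towards the carved face. Starts in cutout 3 (case x = -28.5 mm), axes as the case's; may be absent. In the track its 60 mm side lies across.
- lino_block_4: Lino printing block, pale wood with a brown carved lino face (a leaf sprig): 30 (x) x 60 (y) x 32 mm (z), 60 g. Origin: centre of its underside; z towards the carved face. Starts in cutout 4 (case x = 14.5 mm), axes as the case's; may be absent. In the track its 60 mm side lies across.
- lino_block_5: Lino printing block, pale wood with a brown carved lino face (a disc between two bars): 30 (x) x 60 (y) x 32 mm (z), 60 g. Origin: centre of its underside; z towards the carved face. Starts in cutout 5 (case x = 57.5 mm), axes as the case's; may be absent. In the track its 60 mm side lies across.
- furniture: The spacer (printer's furniture): loose plain brown wooden bar of square section, 24 (x) x 60 (y) x 24 mm (z), 50 g, lying on the table between bed and case. Origin: centre of the face that is down at the start. It has no top or bottom: any long face may be down.
- furniture_mid (a point): Centre of the spacer's volume; axes as the spacer's.
- eraser: Pink eraser, 24 x 46 x 13 mm, at the left end of the lane between bed and case; bystander.
- dark_stick: Paint-crusted oil stick, 21 x 79 x 21 mm, at the right end of the lane; bystander.
- head_stop (a point): Foot of the head stop's face, on the track floor at mid-width (bed x = +137 mm, y = 0, z = 12 mm). The head stop is a plate across the whole bed, 26 mm high above the floor.
There are look-alikes about, which are no part of the job. What is shaped like the furniture but purple or yellow is not meant.

How it is judged:
By the outcome, as a careful person would: the job done as asked, in the order asked, and still so for the second after the job is handed in, with the robot touching nothing.
Of lino_block_1, lino_block_2, lino_block_3, lino_block_4, lino_block_5 only 3 to 5 are there at a start; the rules pass over those that are not, and their reading is None.
At some moment in a run one of furniture may be knocked a few centimetres aside while the robot is not near it.
It also fails if it takes over 210 s, if anything falls off the work surface, if the arm or the gripper's body presses on something with over 40 N, if the wrist force passes 120 N, or if a joint passes its speed limit or range.

### The arm

A 6-joint arm with a two-finger parallel gripper is mounted at the origin on the work surface; the furniture and walls round the work are solid. World frame = base frame: x ahead of the robot, y to its left, z up, the work surface at z = 0. Lengths are in m, angles in rad, forces in N, time in s.
With the tool pointing down it reaches from about 0.375 to 0.9 m from the base axis. Payload 3.1 kg.
Tool frame: the origin (TCP) lies midway between the tips of the shut fingers; the grasp point (between the pads) lies 19 mm behind it; z points along the fingers, y is the line along which they close (so a half turn about z gives the same grasp; the last joint's range is limited). The gripper opens to 85 mm and grips with 20 to 120 N. Pads are 22 mm wide; open, the fingers measure 114 mm over their backs; the gripper's body (76 mm by 85 mm) begins 54 mm behind the grasp point. The pads swing forward as they close: fully open they stand 13 mm farther back than shut.
Start: joints at [-1.331, 0.527, 1.433, -0, 1.181, -0.178], TCP at [0.254, -0.571, 0.231] pointing down, gripper open.
Joint ranges: [-3.08, 3.08], [-0.75, 2.2], [0.22, 2.44], [-1.43, 4.57], [0, 2.65], [-2.85, 2.85]. Speed limits (rad/s): [2.79, 2.79, 3.14, 3.14, 3.14, 3.14].

### API

Orientations are given as a unit quaternion [x, y, z, w].
In Python, from station import manip gives the robot as it stands.
- The arm moves only by the tool drive_tool, never from a script. Its argument "motion" is a list that holds one entry, the list of rows, each a list of 5 numbers: the finger opening in mm, from 0 to 85.4, then the shift along the tool's x, y, z in units of 30 mm (1.0 is 30 mm), then the turn about the tool's z in units of 8 degrees (1.0 is 8 degrees). In form: [[[fingers, x, y, z, yaw], ...]]. A call has 1 to 10 rows; each row is the pose to reach, as a shift and turn from the pose commanded when the call began, along the tool's axes at that moment; what a row does not reach only later rows make up. A row lasts 1/10 s, in which the tool goes at most 50 mm and 8.59 degrees, less where a joint would pass 70% of its speed; a pose out of reach is approached as far as the arm can. A call with a gripper value outside its range is refused whole. The fingers move at their own pace and stop on an object; "squeeze" is the grip in N (left out, the last holds). Time passes only in rows, so rows that repeat a pose let the fingers close. It gives the time, the measured TCP pose, the force, the opening and the grip force at its end, in the units of the state.
- manip.sense(): the state, without advancing time (a new reading comes with each control period).
- manip.snapshot(name): name is "scene" or "top" or "wrist"; returns the picture (400x640x3 uint8, red, green, blue); there is no depth.
- manip.camera_model(name): a dict with "fov_y" (degrees; the focal length in pixels is half the picture's height over the tangent of half this angle, whatever the lens; pixels are square), "cx", "cy" (the principal point, pixels), "origin" and "orientation" of the camera in the world. Camera axes: x right, y up, looking along -z (the intrinsics and any distortion apply to the point x, -y, -z); pixel columns grow to the right and rows downward; lengths in m; the calibration is good to about 2 mm. A picture is of the moment at which its call begins: read the wrist's pose just before it. camera_model takes no time and is no camera call; for the wrist camera it gives the pose at the moment of the call.
- manip.sign_off(): hands the job in; it is judged then, once.
The state is a dict: "t": time; "q": joint angles; "qd": joint speeds; "tau": joint torques, N m; "tcp_pos": TCP position; "tool_rot": TCP orientation; "force": force on the tool from outside, world axes, zero at the start; "ft_torque": the same for the moment, N m; "finger_gap": opening from 0.0 (shut) to 1.0 (fully open); "gripper_force": force on a finger pad.
Only numpy, scipy, OpenCV 4.12 (cv2) and the standard library are available. Lean on these libraries where they do the work, as an engineer would, in place of code of your own. Each camera call takes 0.05 s, during which the arm holds its last target. There are 200 camera calls.

## Working session

There is one attempt and no reset: what is moved stays moved. The work goes in short steps, Python scripts to look and compute and a tool call to move; the robot and the scene stay as the last step left them, time stands still between calls to the robot, and variables do not carry over. Pictures are saved under pics/ and viewed, at most 14 in all, crops included, and the job is handed in when it is done.

Besides the shell and the picture viewer there is one more tool, called after "Emit:" by a JSON object that holds its "op" and its "data". drive_tool: Moves the arm, as the interface text tells. Its arguments: {"type":"object","properties":{"motion":{"type":"array","items":{"type":"array","items":{"type":"array","items":{"type":"number"}}}},"squeeze":{"type":"number"}},"required":["motion"]}

```bash
ls; mkdir -p pics; python3 - <<'E'
from station import manip
import cv2
for n in ("scene","top"):
    im=manip.snapshot(n); cv2.imwrite(f"pics/{n}0.png",im[:,:,::-1]); print(n,manip.camera_model(n))
print(manip.camera_model("wrist")); s=manip.sense(); print(s)
E
```

```text
pics
scene {'fov_y': 51.57450392056979, 'cx': 320.3667719995955, 'cy': 201.85655402075358, 'origin': array([0.06933454, 0.61513809, 0.47605744]), 'orientation': array([-0.14677275,  0.50428798,  0.81330548, -0.2503709 ])}
top {'fov_y': 53.554390269235626, 'cx': 319.2015713974625, 'cy': 197.98840871526025, 'origin': array([ 0.45797867, -0.07136528,  0.92598984]), 'orientation': array([ 0.02893549, -0.00564926, -0.70381882,  0.70976749])}
{'fov_y': 65.45367299258879, 'cx': 316.84673841798326, 'cy': 202.1004516220227, 'origin': array([ 0.32500779, -0.54005475,  0.37224067]), 'orientation': array([-0.12830443,  0.08459192, -0.53818263,  0.82869876])}
{'t': 0.1, 'q': array([-1.33050289e+00,  5.28422094e-01,  1.43380240e+00,  7.95189315e-06,
        1.18143085e+00, -1.78507095e-01]), 'qd': array([ 0.00072318, -0.00172247, -0.00344681,  0.00084649, -0.00112417,
        0.00100239]), 'tau': array([-3.19200226e-04, -4.43305564e+01, -1.78585982e+01, -1.21992789e-04,
        3.84231811e-03, -1.76289933e-05]), 'tcp_pos': array([ 0.25402878, -0.57031484,  0.23039248]), 'tool_rot': array([ 9.78155553e-01,  2.07871716e-01, -2.81814939e-05, -1.03096892e-03]), 'force': array([-0.10583299,  0.17279544, -0.37554141]), 'ft_torque': array([-0.02976487, -0.0187309 ,  0.02766901]), 'gripper_force': 0.0, 'finger_gap': 0.9990108383982509}
```

View pics/top0.png

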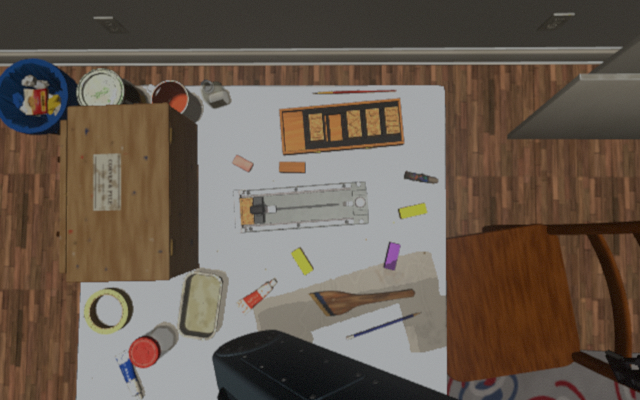

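View pics/scene0.png

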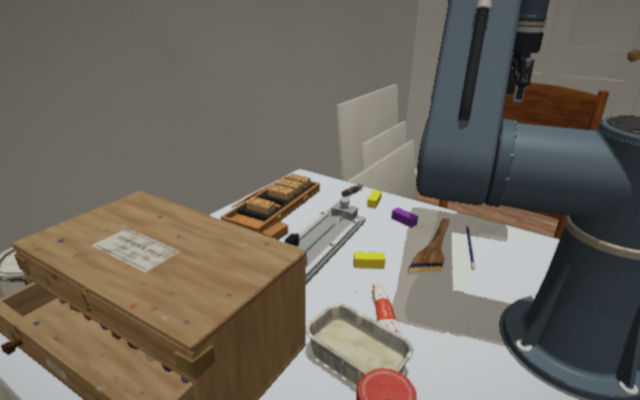

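```bash
cat > h.py <<'E'
from station import manip
import numpy as np, cv2
from scipy.spatial.transform import Rotation as R
def K(c): return 200/np.tan(np.radians(c['fov_y'])/2)
def ray(c,u,v):
    f=K(c); return R.from_quat(c['orientation']).apply(np.array([(u-c['cx'])/f,-(v-c['cy'])/f,-1.]))
def at(c,u,v,z):
    d=ray(c,u,v); o=np.array(c['origin']); return o+d*(z-o[2])/d[2]
def proj(c,p):
    q=R.from_quat(c['orientation']).inv().apply(np.array(p)-c['origin']); f=K(c)
    return np.array([c['cx']+f*q[...,0]/-q[...,2], c['cy']-f*q[...,1]/-q[...,2]]).T
def crop(im,x0,y0,x1,y1,k,name):
    cv2.imwrite(f"pics/{name}.png",cv2.resize(im[y0:y1,x0:x1,::-1],None,fx=k,fy=k,interpolation=cv2.INTER_CUBIC))
def tri(c1,p1,c2,p2):
    d1=ray(c1,*p1);d2=ray(c2,*p2);A=np.array([d1,-d2]).T
    s=np.linalg.lstsq(A,np.array(c2['origin'])-c1['origin'],rcond=None)[0]
    a=c1['origin']+d1*s[0];b=c2['origin']+d2*s[1];return (a+b)/2,np.linalg.norm(a-b)
def togo(x,y,z,yaw=None):
    """shift in tool units to world TCP target, from the measured pose"""
    s=manip.sense();r=R.from_quat(s['tool_rot'])
    d=r.inv().apply(np.array([x,y,z])-s['tcp_pos'])/.03
    m=r.as_matrix()
    ya=np.degrees(np.arctan2(m[1,1],m[0,1]))
    print('d',d.round(3),'toolY dir deg',ya.round(2),'tcp',s['tcp_pos'].round(4),'t',s['t'])
    return d
E
python3 - <<'E'
from h import *
im=cv2.imread('pics/top0.png')[:,:,::-1]
crop(im,225,90,445,240,3.6,'c1')
c=manip.camera_model('top')
# rough
print('case',at(c,342,127,.02),'bed',at(c,302,207,.02))
togo(.5,0,.3)
E
```

```text
case [ 0.66650539 -0.09239069  0.02      ] bed [ 0.48125597 -0.00207166  0.02      ]
d [ 15.222 -14.038  -2.286] toolY dir deg -66.0 tcp [ 0.254  -0.5703  0.2304] t 0.1
```

View pics/c1.png

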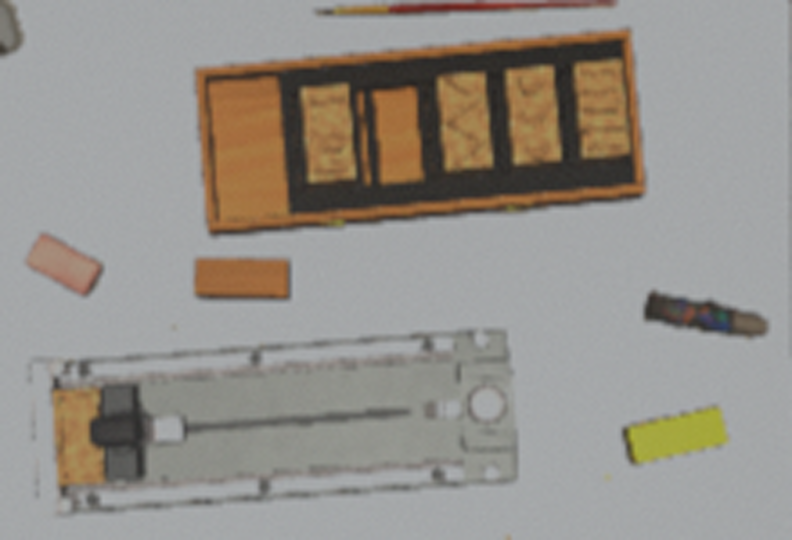

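```bash
python3 - <<'E'
from h import *
c=manip.camera_model('top');s=manip.camera_model('scene')
print(tri(c,(168,280),s,(186,378)), tri(c,(168,280),s,(304,248)), tri(c,(168,105),s,(142,193)))
for p in ((198,112),(198,265)): print(at(c,*p,0))
print(at(c,238,195,.03),at(c,243,225,.03))
w=manip.camera_model('wrist'); st=manip.sense(); r=R.from_quat(st['tool_rot'])
print('cam off',r.inv().apply(w['origin']-st['tcp_pos']),'view',r.inv().apply(R.from_quat(w['orientation']).apply([0,0,-1])),r.inv().apply(R.from_quat(w['orientation']).apply([1,0,0])))
E
```

```text
(array([0.35847402, 0.35349671, 0.03259188]), np.float64(0.13902835092727353)) (array([0.33810943, 0.24051958, 0.17636396]), np.float64(0.0039918595499649195)) (array([0.67456555, 0.25132038, 0.16879811]), np.float64(0.001851015429696418))
[0.70673798 0.25106646 0.        ]
[0.34374103 0.24221521 0.        ]
[0.50714756 0.14372903 0.03      ] [0.43899064 0.13096933 0.03      ]
cam off [ 0.07720352  0.00093178 -0.14182156] view [-3.04059165e-01 -1.52552812e-04  9.52653138e-01] [-2.78363882e-04  9.99999959e-01  7.12890277e-05]
```

Emit:
{"op": "drive_tool", "data": {"motion": [[[85,13.8,-11,-2.3,-1],[85,13.8,-11,-2.3,-2],[85,13.8,-11,-2.3,-3],[85,13.8,-11,-2.3,-4],[85,13.8,-11,-2.3,-5],[85,13.8,-11,-2.3,-6],[85,13.8,-11,-2.3,-7],[85,13.8,-11,-2.3,-8],[85,13.8,-11,-2.3,-8.75],[85,13.8,-11,-2.3,-8.75]]], "squeeze": 60}}

```text
t: 1.1
tcp_pos: [0.4831, -0.1289, 0.296]
tool_rot: [0.681, 0.732, -0.0, -0.0]
force: [0.6, -0.6, 0.7]
finger_gap: 0.992
gripper_force: 0.0
```

Emit:
{"op": "drive_tool", "data": {"motion": [[[85,4.8,2.9,1.5,0],[85,4.8,2.9,1.5,0],[85,4.8,2.9,1.5,0],[85,4.8,2.9,1.5,0],[85,4.8,2.9,1.5,0],[85,4.8,2.9,1.5,0]]]}}

```text
t: 1.7
tcp_pos: [0.559, 0.019, 0.2504]
tool_rot: [0.681, 0.732, -0.001, -0.0]
force: [-0.1, -0.9, 0.1]
finger_gap: 0.996
gripper_force: 0.0
```

```bash
python3 - <<'E'
from h import *
import json
c=manip.camera_model('wrist'); im=manip.snapshot('wrist')
json.dump({k:np.array(v).tolist() for k,v in c.items()},open('w1.json','w'))
cv2.imwrite('pics/w1full.png',im[:,:,::-1]); crop(im,100,0,600,375,1.6,'w1')
togo(.5,0,.3)
E
```

```text
d [-0.469 -2.007 -1.638] toolY dir deg 4.0 tcp [0.559  0.0182 0.2508] t 1.75
```

View pics/w1.png

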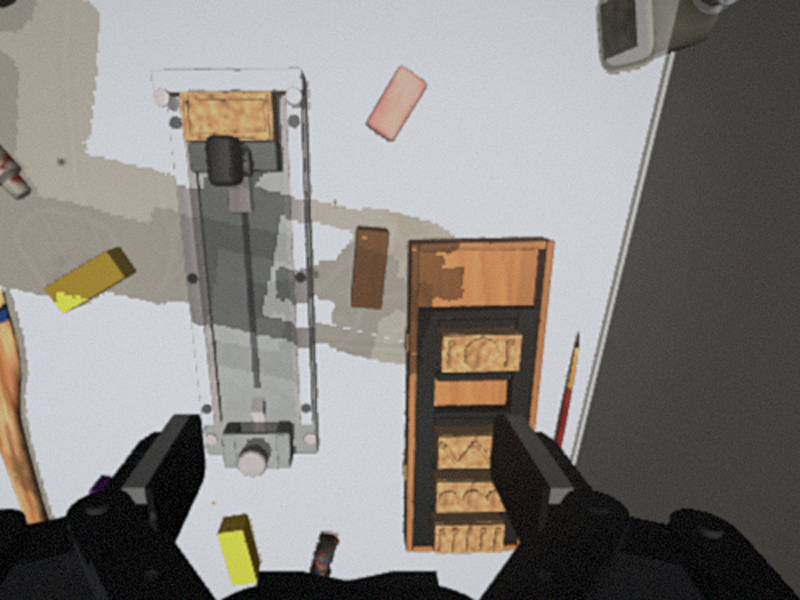

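Emit:
{"op": "drive_tool", "data": {"motion": [[[85,-1.4,0,0,0],[85,-2.7,0,0,0],[85,-2.7,0,0,0]]]}}

```text
t: 2.05
tcp_pos: [0.5656, -0.0681, 0.2517]
tool_rot: [0.684, 0.729, -0.0, 0.002]
force: [0.7, 0.2, 0.1]
finger_gap: 0.994
gripper_force: 0.0
```

```bash
python3 - <<'E'
from h import *
import json
c=manip.camera_model('wrist'); im=manip.snapshot('wrist')
json.dump({k:np.array(v).tolist() for k,v in c.items()},open('w2.json','w'))
cv2.imwrite('pics/w2full.png',im[:,:,::-1])
i1=cv2.imread('pics/w1full.png')[:,:,::-1]
# left: view1 bed / case ; 3x
crop(np.hstack([im[0:300,180:320],im[60:360,340:460]]),0,0,260,300,2,'w2')
crop(np.hstack([i1[30:330,180:320],i1[140:360,340:460].repeat(1,0) if 0 else i1[60:360,340:460]]),0,0,260,300,2,'w1b')
a=cv2.imread('pics/w1b.png');b=cv2.imread('pics/w2.png')
cv2.imwrite('pics/ab.png',np.hstack([a,b])[:, :]);print(np.hstack([a,b]).shape)
E
```

```text
(600, 1040, 3)
```

View pics/w2.png

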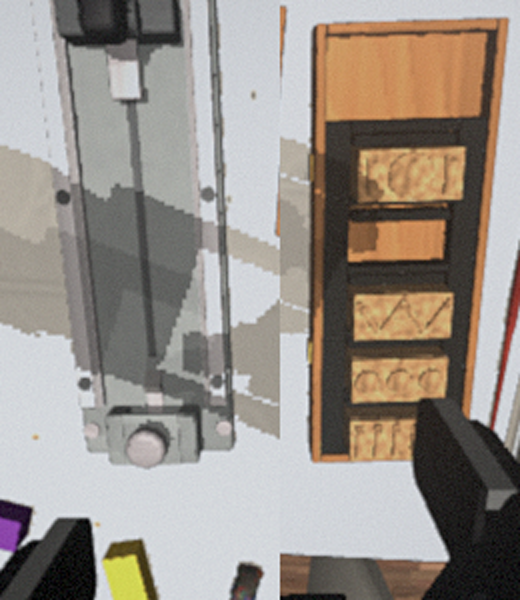

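View pics/w1b.png

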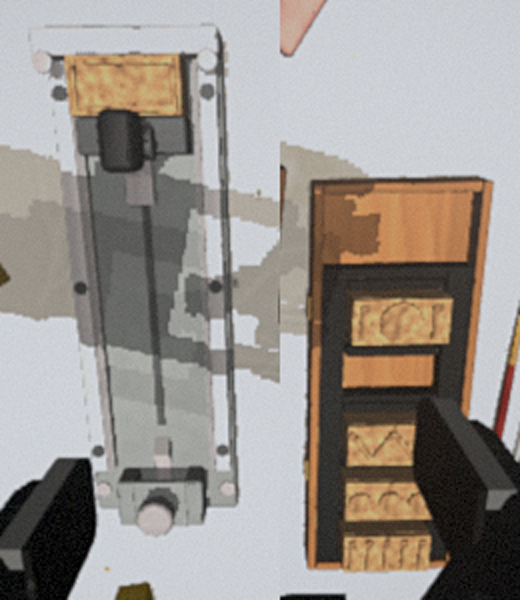

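```bash
cat > fit.py <<'E'
from h import *
import json
from scipy.optimize import least_squares
w1=json.load(open('w1.json'));w2=json.load(open('w2.json'));t=manip.camera_model('top')
L1=lambda p:(w1,180+p[0]/2,30+p[1]/2);R1=lambda p:(w1,340+(p[0]-280)/2,60+p[1]/2)
L2=lambda p:(w2,180+p[0]/2,p[1]/2);R2=lambda p:(w2,340+(p[0]-280)/2,60+p[1]/2)
T=lambda p:(t,225+p[0]/3.6,90+p[1]/3.6)
def blk(x,z,ps,F): 
    c=[(x+15,30),(x+15,-30),(x-15,-30),(x-15,30)]
    return [(F(p),(*q,z)) for p,q in zip(ps,c) if p]
case=[(R1((312,183)),(140,53,25)),(R1((492,180)),(140,-53,25)),(R1((307,567)),(-140,53,25)),
 (R2((316,27)),(140,53,25)),(R2((507,20)),(140,-53,25)),(R2((313,460)),(-140,53,25)),
 (T((195,70)),(140,-53,25)),(T((630,30)),(-140,-53,25)),(T((645,192)),(-140,53,25)),(T((210,235)),(140,53,25))]
case+=blk(57.5,40,[(352,295),(452,294),(451,346),(350,349)],R1)+blk(-28.5,40,[(347,424),None,None,(347,466)],R1)+blk(-114.5,40,[(344,536),(431,534),(430,569),(343,569)],R1)
case+=blk(57.5,40,[(360,149),(465,147),(464,201),(357,204)],R2)+blk(-28.5,40,[(354,294),(453,292),(452,338),(351,341)],R2)+blk(-71.5,40,[(351,358),(448,354),(447,400),(350,403)],R2)
bed=[(L1((154,517)),(-132,0,56.5)),(L2((146,448)),(-132,0,56.5)),(T((487,405)),(-132,0,56.5)),
 (T((52,390)),(137,-30,44)),(T((58,487)),(137,30,44)),
 (L1((133,91)),('a',0,22)),(L1((147.5,287)),('b',0,22)),(L1((159.5,450)),('c',0,22)),(L2((135.5,195.5)),('b',0,22)),(L2((150.5,382)),('c',0,22))]
bed+=blk(122,44,[(65,56),(181,56),(185,114),(70,118)],L1)
def fit(obs,p0,name):
    def f(p):
        r=[];d=dict(a=p[4],b=p[5],c=p[6]);C,S=np.cos(p[2]),np.sin(p[2])
        for (cam,u,v),(x,y,z) in obs:
            x=d[x]*1000 if isinstance(x,str) else x
            w=[p[0]+(C*x-S*y)/1e3,p[1]+(S*x+C*y)/1e3,p[3]+z/1e3]
            r+=list(proj(cam,w)-[u,v])
        return r
    s=least_squares(f,p0,loss='soft_l1')
    print(name,s.x.round(4),'deg',np.degrees(s.x[2]).round(2)); print(np.round(f(s.x),1).reshape(-1,2).tolist()); return s.x
if __name__=='__main__':
    fit(case,[.66,-.09,1.6,0,0,0,0],'case');fit(bed,[.48,0,1.6,0,.12,0,-.1],'bed')
    print('furn',[at(w1,100+u/1.6,v/1.6,.024) for u,v in ((356,228),(388,229),(383,307),(352,307))])
E
python3 fit.py
```

```text
case [ 0.67   -0.0917  1.6654 -0.0042  0.      0.      0.    ] deg 95.42
[[0.6, 0.9], [-0.1, 0.3], [0.2, 0.3], [-0.3, -1.0], [0.1, -0.8], [-0.5, 0.7], [0.4, -1.0], [0.4, -1.2], [0.6, -0.7], [-0.1, -1.7], [0.3, 2.2], [-0.0, 1.6], [-1.5, -1.5], [0.4, -2.0], [0.5, 0.5], [-0.2, -0.5], [-0.0, -0.4], [0.1, -0.2], [-0.9, 0.0], [-0.2, 0.8], [-0.8, 0.6], [0.0, -0.1], [-1.6, -0.7], [-0.0, -0.6], [0.1, 0.2], [0.2, -0.3], [-1.1, -0.4], [1.0, -0.5], [0.7, 0.6], [0.1, 1.2], [-1.1, -0.4], [0.6, -0.5]]
bed [ 0.4821 -0.0018  1.653  -0.0061  0.1213  0.0097 -0.1017] deg 94.71
[[-0.2, 0.1], [-0.8, 0.1], [0.2, -0.7], [0.6, -0.7], [0.6, -1.1], [0.3, -0.0], [0.3, -0.6], [0.3, -0.6], [0.1, 0.5], [0.3, 0.5], [-0.2, -0.1], [-0.7, -0.8], [-1.1, 0.8], [0.4, -0.5]]
furn [array([0.56252184, 0.05183169, 0.024     ]), array([0.58592979, 0.05277651, 0.024     ]), array([ 0.58778401, -0.00652075,  0.024     ]), array([ 0.56404298, -0.00822408,  0.024     ])]
```

```bash
cat >> h.py <<'E'
BED=(.482,-.0018,94.7);CASE=(.670,-.0917,95.4)
def loc(F,x,y=0):
    a=np.radians(F[2]);return F[0]+np.cos(a)*x-np.sin(a)*y, F[1]+np.sin(a)*x+np.cos(a)*y
def go(F,x,y,z,extra=0):
    X,Y=loc(F,x,y);d=togo(X,Y,z)
    s=manip.sense();m=R.from_quat(s['tool_rot']).as_matrix();ya=np.degrees(np.arctan2(m[1,1],m[0,1]))
    e=(F[2]-90+extra-ya+90)%180-90; print('yaw units',round(-e/8,3),'target',np.round([X,Y,z],4))
E
python3 -c "
from h import *
go(BED,.094,0,.12)"
```

```text
d [ 5.443 -2.684  4.375] toolY dir deg 3.65 tcp [ 0.5649 -0.0658  0.2515] t 2.1
yaw units -0.131 target [0.4743 0.0919 0.12  ]
```

Emit:
{"op": "drive_tool", "data": {"motion": [[[85,5.44,-2.68,4.37,-0.13],[85,5.44,-2.68,4.37,-0.13],[85,5.44,-2.68,4.37,-0.13],[85,5.44,-2.68,4.37,-0.13],[85,5.44,-2.68,4.37,-0.13],[85,5.44,-2.68,4.37,-0.13],[60,5.44,-2.68,4.37,-0.13]]]}}

```text
t: 2.8
tcp_pos: [0.474, 0.0951, 0.1204]
tool_rot: [0.675, 0.738, 0.0, 0.001]
force: [0.3, 0.1, 0.2]
finger_gap: 0.855
gripper_force: 0.0
```

```bash
python3 -c "
from h import *
go(BED,.094,0,.046)
im=manip.snapshot('wrist'); crop(im,100,0,600,375,1.6,'k1')"
```

```text
d [-0.106 -0.003  2.479] toolY dir deg 5.07 tcp [0.474  0.0951 0.1204] t 2.8
yaw units 0.047 target [0.4743 0.0919 0.046 ]
```

View pics/k1.png

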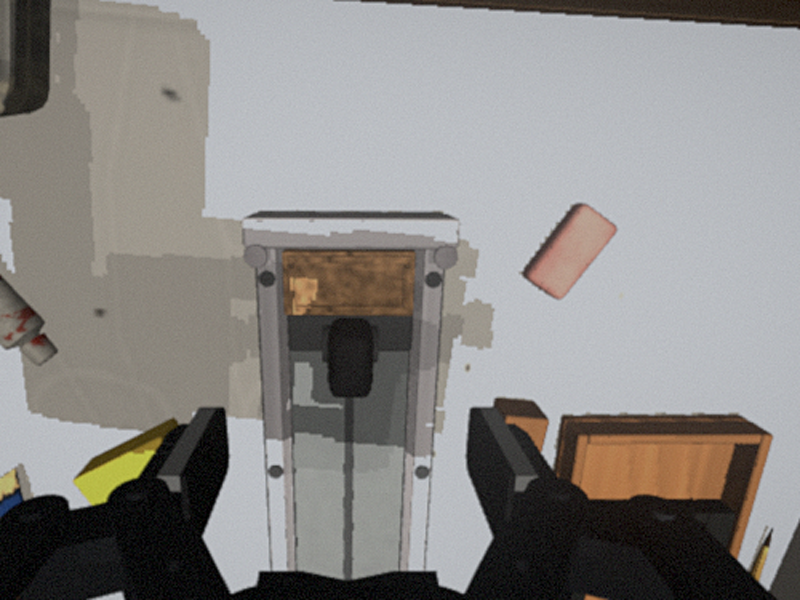

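Emit:
{"op": "drive_tool", "data": {"motion": [[[60,-0.05,0,1,0.04],[60,-0.05,0,2,0.04],[60,-0.05,0,2.48,0.04],[60,-0.05,0,2.48,0.04],[10,-0.05,0,2.48,0.04],[10,-0.05,0,2.48,0.04],[10,-0.05,0,2.48,0.04],[10,-0.05,0,2.48,0.04],[10,-0.05,0,2.48,0.04]]], "squeeze": 60}}

```text
t: 3.75
tcp_pos: [0.4755, 0.0934, 0.0468]
tool_rot: [0.677, 0.736, 0.001, 0.002]
force: [0.9, -1.5, 7.0]
finger_gap: 0.196
gripper_force: 59.6
```

Emit:
{"op": "drive_tool", "data": {"motion": [[[10,-0.5,0,0,0],[10,-1.1,0,0,0],[10,-1.7,0,0,0],[10,-2.3,0,0,0],[10,-2.9,0,0,0],[10,-3.5,0,0,0],[10,-4.1,0,0,0],[10,-4.7,0,0,0],[10,-5.2,0,0,0],[10,-5.6,0,0,0]]]}}

```text
t: 4.75
tcp_pos: [0.4888, -0.0705, 0.0468]
tool_rot: [0.679, 0.734, 0.003, -0.001]
force: [9.6, 44.0, 10.6]
finger_gap: 0.202
gripper_force: 60.4
```

```bash
python3 -c "
from h import *
go(BED,.137-.211-.013,0,.046);print(manip.sense()['force'])"
```

```text
d [-0.599 -0.036  0.025] toolY dir deg 4.45 tcp [ 0.4888 -0.0705  0.0468] t 4.75
yaw units -0.031 target [ 0.4891 -0.0885  0.046 ]
[ 9.6266936  44.03442661 10.57248484]
```

Emit:
{"op": "drive_tool", "data": {"motion": [[[10,0,0,0,0],[10,0,0,0,0]]]}}

```text
t: 4.95
tcp_pos: [0.4891, -0.0719, 0.0468]
tool_rot: [0.678, 0.735, 0.002, 0.001]
force: [3.4, 10.3, 7.5]
finger_gap: 0.198
gripper_force: 60.0
```

Emit:
{"op": "drive_tool", "data": {"motion": [[[10,-0.15,0,0,0],[10,-0.3,0,0,0],[10,-0.42,0,0,0],[10,-0.5,0,0,0],[10,-0.5,0,0,0],[10,-0.5,0,0,0]]]}}

```text
t: 5.55
tcp_pos: [0.4904, -0.0872, 0.0468]
tool_rot: [0.678, 0.735, 0.002, 0.001]
force: [4.5, 9.6, 7.3]
finger_gap: 0.198
gripper_force: 59.9
```

Emit:
{"op": "drive_tool", "data": {"motion": [[[10,0.1,0,0,0],[10,0.2,0,0,0],[10,0.25,0,0,0],[10,0.25,0,0,0],[10,0.25,0,0,0]]]}}

```text
t: 6.05
tcp_pos: [0.4898, -0.08, 0.0468]
tool_rot: [0.678, 0.735, 0.002, 0.001]
force: [3.5, 7.7, 6.2]
finger_gap: 0.198
gripper_force: 59.8
```

Emit:
{"op": "drive_tool", "data": {"motion": [[[10,0.04,0,0,0],[10,0.08,0,0,0],[10,0.08,0,0,0]]]}}

```text
t: 6.35
tcp_pos: [0.4898, -0.0796, 0.0468]
tool_rot: [0.677, 0.736, 0.001, 0.002]
force: [1.1, -1.1, 6.0]
finger_gap: 0.197
gripper_force: 59.7
```

Emit:
{"op": "drive_tool", "data": {"motion": [[[45,0,0,0,0],[45,0,0,0,0],[45,0,0,0,0],[45,0,0,-1,0],[60,0,0,-2,0],[70,0,0,-2.5,0],[75,0,0,-2.5,0]]]}}

```text
t: 7.05
tcp_pos: [0.489, -0.0792, 0.1222]
tool_rot: [0.677, 0.736, 0.001, 0.002]
force: [-0.0, 0.3, 0.1]
finger_gap: 0.882
gripper_force: 0.0
```

```bash
python3 -c "
from h import *
go(BED,.120,0,.12)
im=manip.snapshot('wrist'); crop(im,100,0,600,375,1.6,'k2')"
```

```text
d [ 6.591 -0.019  0.06 ] toolY dir deg 4.72 tcp [ 0.489  -0.0792  0.1222] t 7.05
yaw units 0.003 target [0.4722 0.1178 0.12  ]
```

View pics/k2.png

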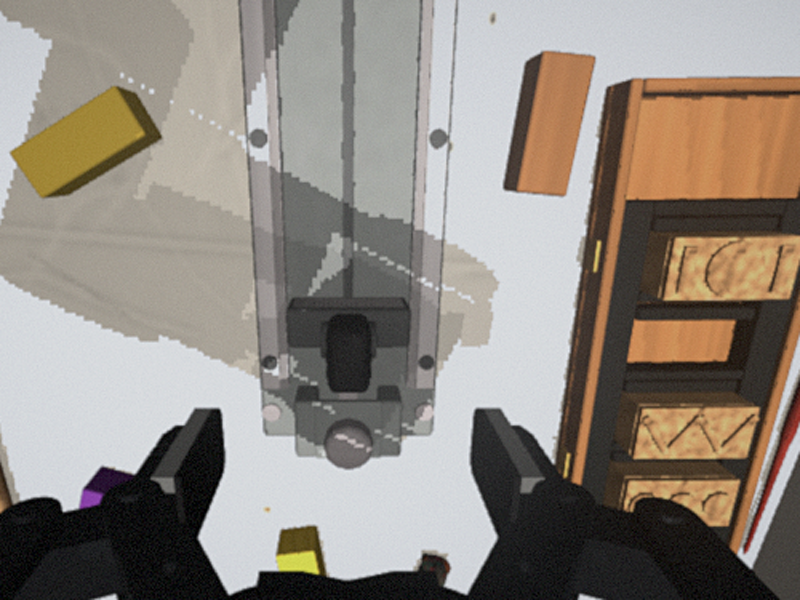

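```bash
sed -i 's/^BED=.*/BED=(.4832,-.0003,94.7);CASE=(.670,-.0917,95.4)/' h.py; python3 -c "
from h import *
go(BED,.120,0,.12)"
```

```text
d [6.625 0.052 0.028] toolY dir deg 4.72 tcp [ 0.4882 -0.0789  0.121 ] t 7.1
yaw units 0.003 target [0.4734 0.1193 0.12  ]
```

Emit:
{"op": "drive_tool", "data": {"motion": [[[75,1.3,0.02,0,0],[75,2.9,0.02,0,0],[75,4.5,0.02,0,0],[75,6,0.02,0,0],[75,6.64,0.02,0,0],[75,6.64,0.02,0,0],[75,6.64,0.02,0,0]]]}}

```text
t: 7.8
tcp_pos: [0.4713, 0.1198, 0.1194]
tool_rot: [0.677, 0.736, -0.001, -0.001]
force: [-0.2, -0.5, 0.1]
finger_gap: 0.877
gripper_force: 0.0
```

```bash
python3 -c "
from h import *
go(BED,.120,0,.024)"
```

```text
d [-0.021  0.074  3.178] toolY dir deg 4.8 tcp [0.4713 0.1198 0.1194] t 7.8
yaw units 0.012 target [0.4734 0.1193 0.024 ]
```

Emit:
{"op": "drive_tool", "data": {"motion": [[[75,0,0.07,1,0],[75,0,0.07,2,0],[75,0,0.07,2.8,0],[75,0,0.07,3.18,0],[75,0,0.07,3.18,0]]]}}

```text
t: 8.3
tcp_pos: [0.4733, 0.1187, 0.0234]
tool_rot: [0.678, 0.735, -0.001, -0.001]
force: [0.6, -0.4, -0.0]
finger_gap: 0.877
gripper_force: 0.0
```

Emit:
{"op": "drive_tool", "data": {"motion": [[[50,0,0,0,0],[50,0,0,0,0],[50,0,0,0,0],[50,0,0,0,0]]], "squeeze": 40}}

```text
t: 8.7
tcp_pos: [0.4748, 0.1194, 0.0259]
tool_rot: [0.677, 0.736, 0.0, 0.001]
force: [-1.0, -5.8, 3.3]
finger_gap: 0.687
gripper_force: 44.4
```

Emit:
{"op": "drive_tool", "data": {"motion": [[[50,0,0,-0.3,0],[50,0,0,-0.8,0],[50,0,0,-1.5,0],[50,0,0,-2.5,0],[50,0,0,-3,0],[50,0,0,-3,0]]]}}

```text
t: 9.3
tcp_pos: [0.4759, 0.1206, 0.1177]
tool_rot: [0.677, 0.736, 0.002, 0.002]
force: [0.7, -0.2, -0.9]
finger_gap: 0.69
gripper_force: 44.2
```

```bash
python3 -c "
from h import *
go(CASE,.110,0,.11)
im=manip.snapshot('wrist'); crop(im,100,0,600,375,1.6,'k3')"
```

```text
d [-3.918  5.819  0.293] toolY dir deg 4.72 tcp [0.4759 0.1206 0.1177] t 9.3
yaw units -0.085 target [0.6596 0.0178 0.11  ]
```

View pics/k3.png

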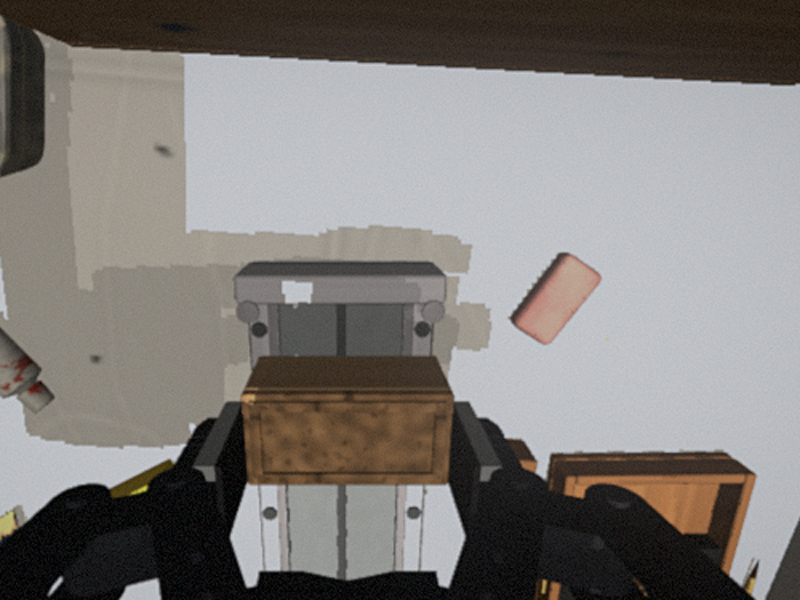

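Emit:
{"op": "drive_tool", "data": {"motion": [[[50,-0.9,1.2,0,0],[50,-1.7,2.5,0,0],[50,-2.5,3.8,0,0],[50,-3.3,5,0,-0.08],[50,-3.9,5.84,0.3,-0.08],[50,-3.9,5.84,0.3,-0.08],[50,-3.9,5.84,0.3,-0.08]]]}}

```text
t: 10.05
tcp_pos: [0.6571, 0.0178, 0.1039]
tool_rot: [0.674, 0.739, -0.001, -0.002]
force: [-1.6, 0.4, -0.4]
finger_gap: 0.687
gripper_force: 44.1
```

```bash
python3 -c "
from h import *
go(CASE,.112,0,.0225)
im=manip.snapshot('wrist'); crop(im,100,0,600,375,1.6,'k4')"
```

```text
d [0.056 0.096 2.713] toolY dir deg 5.3 tcp [0.6571 0.0178 0.1039] t 10.05
yaw units -0.013 target [0.6595 0.0198 0.0225]
```

View pics/k4.png

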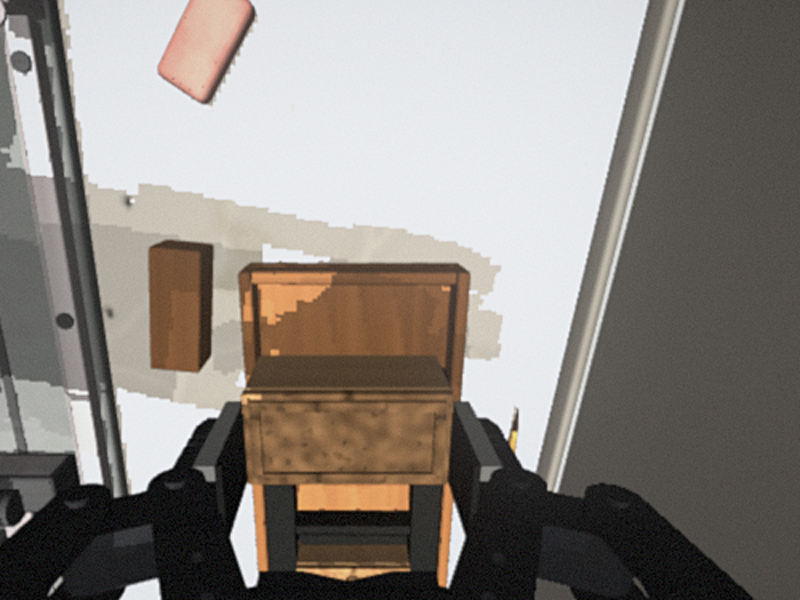

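Emit:
{"op": "drive_tool", "data": {"motion": [[[50,0.03,0.11,0.9,0],[50,0.03,0.11,1.8,0],[50,0.03,0.11,2.3,0],[50,0.03,0.11,2.6,0],[50,0.03,0.11,2.7,0],[50,0.03,0.11,2.7,0]]]}}

```text
t: 10.7
tcp_pos: [0.6617, 0.0191, 0.0253]
tool_rot: [0.673, 0.739, 0.0, 0.0]
force: [-0.3, -0.6, -0.1]
finger_gap: 0.688
gripper_force: 44.2
```

Emit:
{"op": "drive_tool", "data": {"motion": [[[50,0,0,0.08,0],[50,0,0,0.12,0],[50,0,0,0.12,0]]]}}

```text
t: 11.0
tcp_pos: [0.6619, 0.0188, 0.0219]
tool_rot: [0.673, 0.739, 0.0, 0.0]
force: [0.4, 0.4, -0.8]
finger_gap: 0.691
gripper_force: 44.2
```

Emit:
{"op": "drive_tool", "data": {"motion": [[[76,0,0,0.02,0],[76,0,0,0.02,0],[76,0,0,0.02,0],[76,0,0,-0.6,0],[76,0,0,-1.3,0],[76,0,0,-2,0],[76,0,0,-2,0]]]}}

```text
t: 11.7
tcp_pos: [0.6641, 0.0186, 0.0847]
tool_rot: [0.673, 0.739, 0.002, 0.003]
force: [0.1, -0.2, 0.0]
finger_gap: 0.886
gripper_force: 0.0
```

```bash
python3 -c "
from h import *
go(CASE,.0575,0,.08)"
```

```text
d [-1.762 -0.151  0.157] toolY dir deg 5.36 tcp [0.6641 0.0186 0.0847] t 11.7
yaw units -0.005 target [ 0.6646 -0.0345  0.08  ]
```

Emit:
{"op": "drive_tool", "data": {"motion": [[[76,-0.9,-0.08,0,0],[76,-1.71,-0.08,0,0],[76,-1.71,-0.08,0.6,0],[76,-1.71,-0.08,1.2,0],[76,-1.71,-0.08,1.7,0],[76,-1.71,-0.08,2.0,0],[76,-1.71,-0.08,2.0,0]]]}}

```text
t: 12.4
tcp_pos: [0.6626, -0.0319, 0.0193]
tool_rot: [0.673, 0.739, -0.001, -0.002]
force: [0.0, -0.4, -0.6]
finger_gap: 0.891
gripper_force: 0.0
```

Emit:
{"op": "drive_tool", "data": {"motion": [[[50,0,0,0,0],[50,0,0,0,0],[50,0,0,0,0],[50,0,0,0,0]]], "squeeze": 70}}

```text
t: 12.8
tcp_pos: [0.6645, -0.0323, 0.0223]
tool_rot: [0.673, 0.739, 0.0, 0.001]
force: [-0.2, 1.1, 1.6]
finger_gap: 0.678
gripper_force: 78.6
```

Emit:
{"op": "drive_tool", "data": {"motion": [[[50,0,0,-0.15,0],[50,0,0,-0.3,0],[50,0,0,-0.45,0],[50,0,0,-0.6,0],[50,0,0,-1,0],[50,0,0,-1.5,0],[50,0,0,-2.2,0],[50,0,0,-3,0],[50,0,0,-3,0]]]}}

```text
t: 13.7
tcp_pos: [0.6676, -0.0331, 0.1174]
tool_rot: [0.673, 0.739, 0.003, 0.005]
force: [0.6, 0.2, -0.8]
finger_gap: 0.681
gripper_force: 78.3
```

```bash
python3 -c "
from h import *
go(BED,.118,0,.11)
im=manip.snapshot('wrist'); crop(im,100,0,600,375,1.6,'k5')"
```

```text
d [ 5.596 -5.975  0.166] toolY dir deg 5.36 tcp [ 0.6676 -0.0331  0.1174] t 13.7
yaw units 0.083 target [0.4735 0.1173 0.11  ]
```

View pics/k5.png

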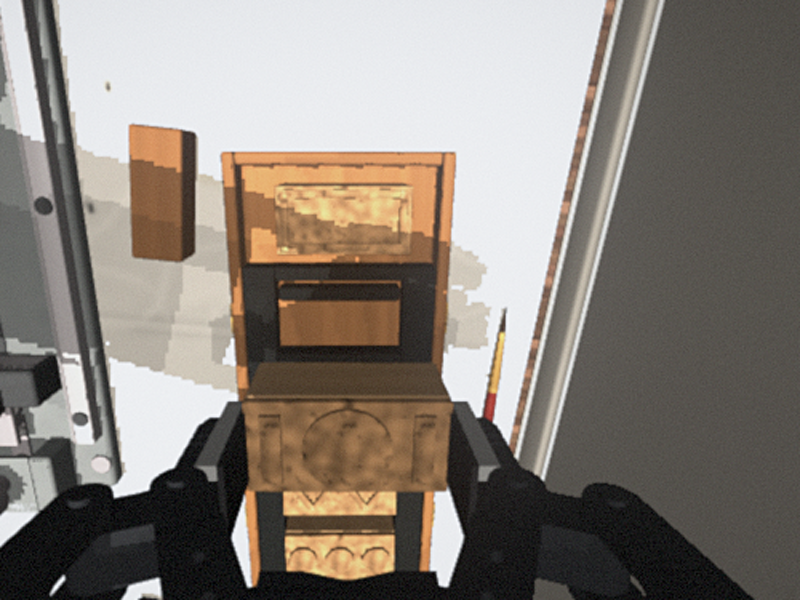

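```bash
sed -i 's/^BED=.*/BED=(.4839,-.0003,94.7);CASE=(.6715,-.0902,95.4)/' h.py; python3 -c "
from h import *
go(BED,.1205,0,.11)"
```

```text
d [ 5.663 -5.905  0.122] toolY dir deg 5.36 tcp [ 0.6663 -0.0328  0.1152] t 13.75
yaw units 0.083 target [0.474  0.1198 0.11  ]
```

Emit:
{"op": "drive_tool", "data": {"motion": [[[50,1,-1,0,0],[50,2,-2.1,0,0],[50,3.1,-3.2,0,0.08],[50,4.2,-4.4,0,0.08],[50,5.2,-5.4,0,0.08],[50,5.66,-5.9,0.12,0.08],[50,5.66,-5.9,0.12,0.08],[50,5.66,-5.9,0.12,0.08],[50,5.66,-5.9,0.12,0.08]]]}}

```text
t: 14.65
tcp_pos: [0.4738, 0.1196, 0.108]
tool_rot: [0.678, 0.735, 0.001, 0.001]
force: [-0.6, 0.3, -0.7]
finger_gap: 0.677
gripper_force: 78.3
```

```bash
python3 -c "
from h import *
go(BED,.1205,0,.0265)
im=manip.snapshot('wrist'); crop(im,100,100,600,400,1.6,'k6')"
```

```text
d [7.000e-03 1.000e-03 2.718e+00] toolY dir deg 4.68 tcp [0.4738 0.1196 0.108 ] t 14.65
yaw units -0.003 target [0.474  0.1198 0.0265]
```

View pics/k6.png

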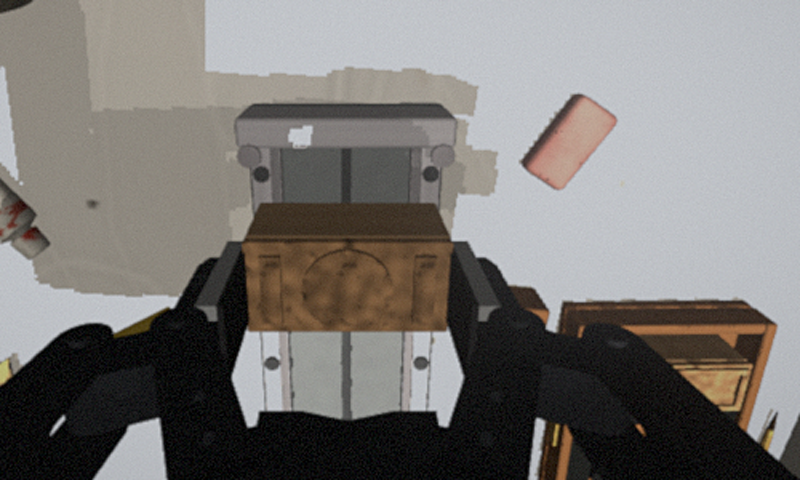

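Emit:
{"op": "drive_tool", "data": {"motion": [[[50,0,0,0.9,0],[50,0,0,1.7,0],[50,0,0,2.2,0],[50,0,0,2.5,0],[50,0,0,2.65,0],[50,0,0,2.72,0],[50,0,0,2.72,0],[50,0,0,2.72,0]]]}}

```text
t: 15.5
tcp_pos: [0.4725, 0.1202, 0.0268]
tool_rot: [0.677, 0.736, 0.001, 0.001]
force: [-0.4, -0.1, -0.4]
finger_gap: 0.679
gripper_force: 78.4
```

Emit:
{"op": "drive_tool", "data": {"motion": [[[50,0,0,0.04,0],[50,0,0,0.04,0],[76,0,0,0.04,0],[76,0,0,0.04,0],[76,0,0,0.04,0],[76,0,0,-0.6,0],[76,0,0,-1.5,0],[76,0,0,-2.5,0],[76,0,0,-2.5,0]]]}}

```text
t: 16.4
tcp_pos: [0.4742, 0.1203, 0.1041]
tool_rot: [0.677, 0.736, 0.002, 0.003]
force: [1.1, 0.1, -0.6]
finger_gap: 0.892
gripper_force: 0.0
```

```bash
python3 -c "
from h import *
print(manip.sense()['force']);go(CASE,-.0275,0,.10)"
```

```text
[ 1.07009096  0.1047556  -0.6448514 ]
d [-8.452  5.984  0.183] toolY dir deg 4.73 tcp [0.4742 0.1203 0.1041] t 16.4
yaw units -0.084 target [ 0.6741 -0.1176  0.1   ]
```

Emit:
{"op": "drive_tool", "data": {"motion": [[[76,-1.2,0.85,0,0],[76,-2.4,1.7,0,0],[76,-3.7,2.6,0,0],[76,-5,3.5,0,-0.08],[76,-6.3,4.4,0,-0.08],[76,-7.5,5.3,0,-0.08],[76,-8.45,5.98,0.1,-0.08],[76,-8.45,5.98,0.1,-0.08],[76,-8.45,5.98,0.1,-0.08],[76,-8.45,5.98,0.1,-0.08]]]}}

```text
t: 17.4
tcp_pos: [0.6699, -0.1164, 0.0971]
tool_rot: [0.673, 0.74, -0.001, -0.002]
force: [-0.7, 0.2, -0.1]
finger_gap: 0.889
gripper_force: 0.0
```

```bash
python3 -c "
from h import *
go(CASE,-.0275,0,.0225)"
```

```text
d [-0.057  0.145  2.486] toolY dir deg 5.39 tcp [ 0.6699 -0.1164  0.0971] t 17.4
yaw units -0.002 target [ 0.6741 -0.1176  0.0225]
```

Emit:
{"op": "drive_tool", "data": {"motion": [[[76,-0.05,0.07,0.8,0],[76,-0.05,0.07,1.6,0],[76,-0.05,0.07,2.2,0],[76,-0.05,0.07,2.48,0],[76,-0.05,0.07,2.48,0],[76,-0.05,0.07,2.48,0],[50,-0.05,0.07,2.48,0],[50,-0.05,0.07,2.48,0],[50,-0.05,0.07,2.48,0],[50,-0.05,0.07,2.48,0]]]}}

```text
t: 18.4
tcp_pos: [0.6729, -0.1193, 0.0258]
tool_rot: [0.673, 0.74, -0.001, -0.001]
force: [-4.0, 0.2, 5.6]
finger_gap: 0.678
gripper_force: 77.4
```

```bash
python3 -c "
from h import *
go(CASE,-.0275,0,.0225)"
```

```text
d [0.052 0.044 0.109] toolY dir deg 5.38 tcp [ 0.6729 -0.1193  0.0258] t 18.4
yaw units -0.002 target [ 0.6741 -0.1176  0.0225]
```

Emit:
{"op": "drive_tool", "data": {"motion": [[[50,0,0,-0.15,0],[50,0,0,-0.3,0],[50,0,0,-0.45,0],[50,0,0,-0.6,0],[50,0,0,-1,0],[50,0,0,-1.5,0],[50,0,0,-2.2,0],[50,0,0,-2.8,0],[50,0,0,-2.8,0],[50,0,0,-2.8,0]]]}}

```text
t: 19.4
tcp_pos: [0.6746, -0.1191, 0.1095]
tool_rot: [0.673, 0.739, 0.001, 0.001]
force: [-0.3, 0.1, -0.7]
finger_gap: 0.677
gripper_force: 76.8
```

```bash
python3 -c "
from h import *
go(BED,.0865,0,.112)"
```

```text
d [ 7.42  -5.924 -0.108] toolY dir deg 5.36 tcp [ 0.6746 -0.1191  0.1095] t 19.4
yaw units 0.082 target [0.4768 0.0859 0.112 ]
```

Emit:
{"op": "drive_tool", "data": {"motion": [[[50,1.2,-0.95,0,0],[50,2.4,-1.9,0,0],[50,3.6,-2.9,0,0.08],[50,4.8,-3.9,0,0.08],[50,6,-4.8,0,0.08],[50,7,-5.6,0,0.08],[50,7.42,-5.92,0,0.08],[50,7.42,-5.92,0,0.08],[50,7.42,-5.92,0,0.08],[50,7.42,-5.92,0,0.08]]]}}

```text
t: 20.4
tcp_pos: [0.4786, 0.0849, 0.1079]
tool_rot: [0.678, 0.735, 0.001, 0.001]
force: [0.4, 0.2, -1.0]
finger_gap: 0.677
gripper_force: 76.8
```

```bash
python3 -c "
from h import *
go(BED,.0865,0,.032)"
```

```text
d [ 0.04  -0.063  2.529] toolY dir deg 4.64 tcp [0.4786 0.0849 0.1079] t 20.4
yaw units -0.007 target [0.4768 0.0859 0.032 ]
```

Emit:
{"op": "drive_tool", "data": {"motion": [[[50,0.02,-0.05,0.8,0],[50,0.02,-0.05,1.6,0],[50,0.02,-0.05,2.1,0],[50,0.02,-0.05,2.35,0],[50,0.02,-0.05,2.5,0],[50,0.02,-0.05,2.5,0],[50,0.02,-0.05,2.5,0]]]}}

```text
t: 21.1
tcp_pos: [0.4754, 0.0862, 0.0333]
tool_rot: [0.678, 0.735, 0.0, 0.0]
force: [1.0, 0.3, -1.4]
finger_gap: 0.676
gripper_force: 76.8
```

```bash
python3 -c "
from h import *
go(BED,.0865,0,.0298)"
```

```text
d [-0.014  0.046  0.115] toolY dir deg 4.7 tcp [0.4754 0.0862 0.0333] t 21.1
yaw units -0.001 target [0.4768 0.0859 0.0298]
```

Emit:
{"op": "drive_tool", "data": {"motion": [[[50,0,0.03,0.06,0],[50,0,0.03,0.12,0],[50,0,0.03,0.12,0],[50,0,0.03,0.12,0]]]}}

```text
t: 21.5
tcp_pos: [0.4763, 0.0865, 0.0298]
tool_rot: [0.677, 0.736, 0.001, 0.001]
force: [0.1, 0.2, 4.3]
finger_gap: 0.683
gripper_force: 77.4
```

Contact (4 N). Release and go for block 2.

Emit:
{"op": "drive_tool", "data": {"motion": [[[76,0,0,0,0],[76,0,0,0,0],[76,0,0,0,0],[76,0,0,-0.6,0],[76,0,0,-1.5,0],[76,0,0,-2.4,0],[76,0,0,-2.4,0],[76,0,0,-2.4,0]]]}}

```text
t: 22.3
tcp_pos: [0.4757, 0.0866, 0.1015]
tool_rot: [0.677, 0.736, 0.0, 0.0]
force: [-0.2, -0.1, -0.8]
finger_gap: 0.895
gripper_force: 0.0
```

```bash
python3 -c "
from h import *
go(CASE,-.0715,0,.10)"
```

```text
d [-8.793  6.049  0.057] toolY dir deg 4.72 tcp [0.4757 0.0866 0.1015] t 22.3
yaw units -0.085 target [ 0.6782 -0.1614  0.1   ]
```

Emit:
{"op": "drive_tool", "data": {"motion": [[[76,-1.2,0.85,0,0],[76,-2.4,1.7,0,0],[76,-3.7,2.6,0,0],[76,-5,3.5,0,-0.08],[76,-6.3,4.4,0,-0.08],[76,-7.6,5.3,0,-0.08],[76,-8.8,6.05,0,-0.08],[76,-8.8,6.05,0,-0.08],[76,-8.8,6.05,0,-0.08],[76,-8.8,6.05,0,-0.08]]]}}

```text
t: 23.3
tcp_pos: [0.6762, -0.1601, 0.0993]
tool_rot: [0.673, 0.74, -0.001, -0.002]
force: [0.2, 0.1, 0.1]
finger_gap: 0.889
gripper_force: 0.0
```

```bash
python3 -c "
from h import *
go(CASE,-.0715,0,.022)"
```

```text
d [-0.057  0.076  2.577] toolY dir deg 5.38 tcp [ 0.6762 -0.1601  0.0993] t 23.3
yaw units -0.002 target [ 0.6782 -0.1614  0.022 ]
```

Emit:
{"op": "drive_tool", "data": {"motion": [[[76,-0.03,0.04,0.8,0],[76,-0.03,0.04,1.6,0],[76,-0.03,0.04,2.2,0],[76,-0.03,0.04,2.55,0],[76,-0.03,0.04,2.55,0],[76,-0.03,0.04,2.55,0],[50,-0.03,0.04,2.55,0],[50,-0.03,0.04,2.55,0],[50,-0.03,0.04,2.55,0],[50,-0.03,0.04,2.55,0]]]}}

```text
t: 24.3
tcp_pos: [0.6771, -0.1626, 0.0267]
tool_rot: [0.673, 0.74, -0.002, -0.002]
force: [-5.8, -0.1, 6.3]
finger_gap: 0.676
gripper_force: 76.5
```

```bash
python3 -c "
from h import *
go(CASE,-.0715,0,.0225)"
```

```text
d [0.037 0.042 0.139] toolY dir deg 5.41 tcp [ 0.6771 -0.1626  0.0267] t 24.3
yaw units 0.001 target [ 0.6782 -0.1614  0.0225]
```

Emit:
{"op": "drive_tool", "data": {"motion": [[[50,0,0,-0.15,0],[50,0,0,-0.3,0],[50,0,0,-0.45,0],[50,0,0,-0.6,0],[50,0,0,-1,0],[50,0,0,-1.5,0],[50,0,0,-2.2,0],[50,0,0,-2.8,0],[50,0,0,-2.8,0],[50,0,0,-2.8,0]]]}}

```text
t: 25.3
tcp_pos: [0.6808, -0.1626, 0.1109]
tool_rot: [0.673, 0.739, 0.001, 0.002]
force: [0.7, -0.4, -1.4]
finger_gap: 0.676
gripper_force: 77.3
```

```bash
python3 -c "
from h import *
go(BED,.0530,0,.112)"
```

```text
d [ 7.765 -6.009 -0.074] toolY dir deg 5.36 tcp [ 0.6808 -0.1626  0.1109] t 25.3
yaw units 0.083 target [0.4796 0.0525 0.112 ]
```

Emit:
{"op": "drive_tool", "data": {"motion": [[[50,1.2,-0.95,0,0],[50,2.4,-1.9,0,0],[50,3.6,-2.8,0,0.08],[50,4.8,-3.7,0,0.08],[50,6,-4.6,0,0.08],[50,7.2,-5.5,0,0.08],[50,7.76,-6,0,0.08],[50,7.76,-6,0,0.08],[50,7.76,-6,0,0.08],[50,7.76,-6,0,0.08]]]}}

```text
t: 26.3
tcp_pos: [0.4804, 0.0518, 0.1088]
tool_rot: [0.678, 0.735, 0.001, 0.001]
force: [-0.1, -0.2, -0.5]
finger_gap: 0.676
gripper_force: 77.2
```

```bash
python3 -c "
from h import *
go(BED,.0530,0,.034)"
```

```text
d [ 0.029 -0.032  2.492] toolY dir deg 4.67 tcp [0.4804 0.0518 0.1088] t 26.3
yaw units -0.004 target [0.4796 0.0525 0.034 ]
```

Emit:
{"op": "drive_tool", "data": {"motion": [[[50,0.02,-0.01,0.8,0],[50,0.02,-0.01,1.6,0],[50,0.02,-0.01,2.1,0],[50,0.02,-0.01,2.35,0],[50,0.02,-0.01,2.5,0],[50,0.02,-0.01,2.5,0],[50,0.02,-0.01,2.5,0]]]}}

```text
t: 27.0
tcp_pos: [0.4788, 0.0528, 0.0342]
tool_rot: [0.678, 0.735, 0.0, 0.001]
force: [-0.3, 0.5, -0.3]
finger_gap: 0.674
gripper_force: 77.3
```

```bash
python3 -c "
from h import *
go(BED,.0530,0,.0305)"
```

```text
d [-0.013  0.023  0.122] toolY dir deg 4.7 tcp [0.4788 0.0528 0.0342] t 27.0
yaw units -0.001 target [0.4796 0.0525 0.0305]
```

Emit:
{"op": "drive_tool", "data": {"motion": [[[50,0,0.01,0.06,0],[50,0,0.01,0.13,0],[50,0,0.01,0.13,0],[50,0,0.01,0.13,0]]]}}

```text
t: 27.4
tcp_pos: [0.4791, 0.0531, 0.0308]
tool_rot: [0.677, 0.736, 0.001, 0.001]
force: [0.0, -0.8, 4.9]
finger_gap: 0.677
gripper_force: 77.9
```

Emit:
{"op": "drive_tool", "data": {"motion": [[[76,0,0,0,0],[76,0,0,0,0],[76,0,0,0,0],[76,0,0,-0.6,0],[76,0,0,-1.5,0],[76,0,0,-2.4,0],[76,0,0,-2.4,0],[76,0,0,-2.4,0]]]}}

```text
t: 28.2
tcp_pos: [0.4786, 0.0532, 0.1021]
tool_rot: [0.677, 0.736, 0.0, 0.0]
force: [-0.3, -0.5, -0.8]
finger_gap: 0.891
gripper_force: 0.0
```

```bash
python3 -c "
from h import *
go(CASE,-.1145,0,.10)"
```

```text
d [-9.109  6.059  0.079] toolY dir deg 4.72 tcp [0.4786 0.0532 0.1021] t 28.2
yaw units -0.085 target [ 0.6823 -0.2042  0.1   ]
```

Emit:
{"op": "drive_tool", "data": {"motion": [[[76,-1.2,0.8,0,0],[76,-2.5,1.7,0,0],[76,-3.8,2.6,0,0],[76,-5.1,3.5,0,-0.08],[76,-6.4,4.3,0,-0.08],[76,-7.7,5.2,0,-0.08],[76,-9.1,6.08,0,-0.08],[76,-9.1,6.08,0,-0.08],[76,-9.1,6.08,0,-0.08],[76,-9.1,6.08,0,-0.08]]]}}

```text
t: 29.2
tcp_pos: [0.6807, -0.2024, 0.0998]
tool_rot: [0.673, 0.739, -0.001, -0.002]
force: [-0.9, 0.4, -0.3]
finger_gap: 0.886
gripper_force: 0.0
```

```bash
python3 -c "
from h import *
go(CASE,-.1145,0,.022)"
```

```text
d [-0.073  0.056  2.594] toolY dir deg 5.37 tcp [ 0.6807 -0.2024  0.0998] t 29.2
yaw units -0.003 target [ 0.6823 -0.2042  0.022 ]
```

Emit:
{"op": "drive_tool", "data": {"motion": [[[76,-0.03,0.04,0.8,0],[76,-0.03,0.04,1.6,0],[76,-0.03,0.04,2.2,0],[76,-0.03,0.04,2.57,0],[76,-0.03,0.04,2.57,0],[76,-0.03,0.04,2.57,0],[50,-0.03,0.04,2.57,0],[50,-0.03,0.04,2.57,0],[50,-0.03,0.04,2.57,0],[50,-0.03,0.04,2.57,0]]]}}

```text
t: 30.2
tcp_pos: [0.6812, -0.2049, 0.0268]
tool_rot: [0.673, 0.74, -0.002, -0.002]
force: [-7.0, -1.3, 7.1]
finger_gap: 0.682
gripper_force: 76.4
```

```bash
python3 -c "
from h import *
go(CASE,-.1145,0,.0225)"
```

```text
d [0.021 0.038 0.143] toolY dir deg 5.42 tcp [ 0.6812 -0.2049  0.0268] t 30.2
yaw units 0.003 target [ 0.6823 -0.2042  0.0225]
```

Emit:
{"op": "drive_tool", "data": {"motion": [[[50,0,0,-0.15,0],[50,0,0,-0.3,0],[50,0,0,-0.45,0],[50,0,0,-0.6,0],[50,0,0,-1,0],[50,0,0,-1.5,0],[50,0,0,-2.2,0],[50,0,0,-2.8,0],[50,0,0,-2.8,0],[50,0,0,-2.8,0]]]}}

```text
t: 31.2
tcp_pos: [0.6855, -0.2049, 0.111]
tool_rot: [0.673, 0.739, 0.001, 0.002]
force: [0.6, -0.7, -1.5]
finger_gap: 0.675
gripper_force: 77.6
```

```bash
python3 -c "
from h import *
go(BED,.0195,0,.112)"
```

```text
d [ 8.067 -6.046 -0.074] toolY dir deg 5.36 tcp [ 0.6855 -0.2049  0.111 ] t 31.2
yaw units 0.083 target [0.4823 0.0191 0.112 ]
```

Emit:
{"op": "drive_tool", "data": {"motion": [[[50,1.2,-0.9,0,0],[50,2.5,-1.9,0,0],[50,3.8,-2.8,0,0.08],[50,5.1,-3.8,0,0.08],[50,6.4,-4.8,0,0.08],[50,7.5,-5.6,0,0.08],[50,8.07,-6.03,0,0.08],[50,8.07,-6.03,0,0.08],[50,8.07,-6.03,0,0.08],[50,8.07,-6.03,0,0.08]]]}}

```text
t: 32.2
tcp_pos: [0.4831, 0.0186, 0.1088]
tool_rot: [0.678, 0.735, 0.001, 0.001]
force: [-0.5, -0.3, -0.1]
finger_gap: 0.677
gripper_force: 77.5
```

```bash
python3 -c "
from h import *
go(BED,.0195,0,.034)"
```

```text
d [ 0.022 -0.03   2.492] toolY dir deg 4.67 tcp [0.4831 0.0186 0.1088] t 32.2
yaw units -0.004 target [0.4823 0.0191 0.034 ]
```

Emit:
{"op": "drive_tool", "data": {"motion": [[[50,0.02,0,0.8,0],[50,0.02,0,1.6,0],[50,0.02,0,2.1,0],[50,0.02,0,2.35,0],[50,0.02,0,2.5,0],[50,0.02,0,2.56,0],[50,0.02,0,2.62,0],[50,0.02,0,2.64,0],[50,0.02,0,2.64,0],[50,0.02,0,2.64,0]]]}}

```text
t: 33.2
tcp_pos: [0.4819, 0.0197, 0.031]
tool_rot: [0.677, 0.736, 0.0, 0.001]
force: [-0.7, -1.3, 6.1]
finger_gap: 0.678
gripper_force: 78.3
```

Emit:
{"op": "drive_tool", "data": {"motion": [[[76,0,0,0,0],[76,0,0,0,0],[76,0,0,0,0],[76,0,0,-0.6,0],[76,0,0,-1.5,0],[76,0.2,1,-3,0],[76,0.5,2,-4,0],[76,0.5,2,-4.5,0],[76,0.5,2,-4.5,0],[76,0.5,2,-4.5,0]]]}}

```text
t: 34.2
tcp_pos: [0.5385, 0.0401, 0.1639]
tool_rot: [0.677, 0.736, -0.001, -0.001]
force: [-0.4, 0.0, -0.0]
finger_gap: 0.893
gripper_force: 0.0
```

```bash
python3 - <<'E'
from h import *
import json
togo(.5,0,.2)
c=manip.camera_model('wrist'); im=manip.snapshot('wrist')
json.dump({k:np.array(v).tolist() for k,v in c.items()},open('w3.json','w'))
cv2.imwrite('pics/w3full.png',im[:,:,::-1]);crop(im,100,0,600,375,1.6,'w3')
for z in(0,.024):print(proj(c,np.array([.575,.022,z])))
E
```

```text
d [-1.226 -1.391 -1.202] toolY dir deg 4.72 tcp [0.5385 0.0401 0.1639] t 34.2
[351.36638447 202.49975924]
[353.9498433  210.12864293]
```

View pics/w3.png

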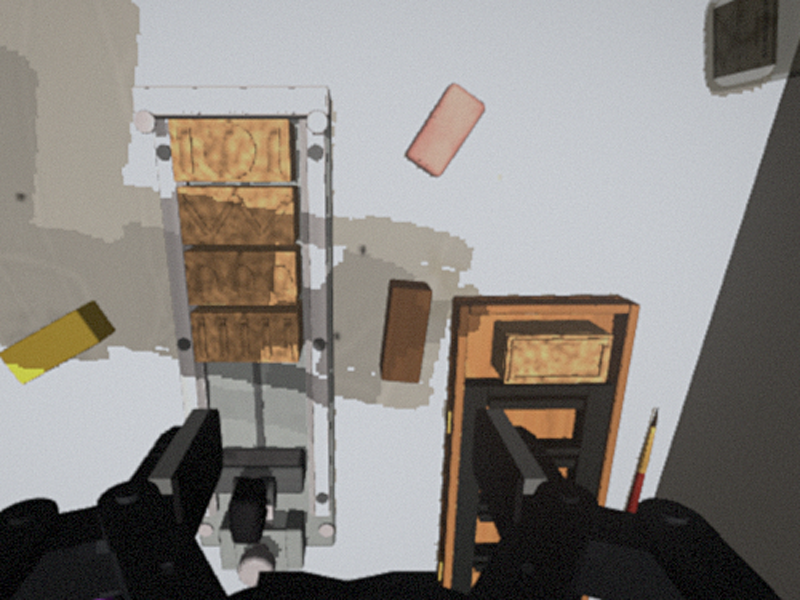

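```bash
python3 - <<'E'
from h import *
import json
c=json.load(open('w3.json'))
P=[at(c,100+u/1.6,v/1.6,.024)[:2] for u,v in((389,288),(431,290),(419,383),(381,381))]
print(np.array(P).round(4));n=(P[0]+P[1])/2;s=(P[2]+P[3])/2
cen=(n+s)/2;ang=np.degrees(np.arctan2(*(n-s)[::-1]));print(cen,ang,np.linalg.norm(n-s))
togo(cen[0],cen[1],.06)
E
```

```text
[[ 0.5615  0.0506]
 [ 0.5859  0.0514]
 [ 0.5864 -0.0077]
 [ 0.5629 -0.0083]]
[0.57418137 0.0214949 ] 90.91283482217489 0.059009708814091545
d [-0.719  1.168  3.435] toolY dir deg 4.7 tcp [0.5379 0.0401 0.1632] t 34.25
```

Emit:
{"op": "drive_tool", "data": {"motion": [[[80,-0.3,0.5,0,-1],[80,-0.67,1.21,0,-2],[80,-0.67,1.21,0,-3],[80,-0.67,1.21,0,-4],[80,-0.67,1.21,0,-5],[80,-0.67,1.21,0,-6],[80,-0.67,1.21,0,-7],[80,-0.67,1.21,0.6,-8],[80,-0.67,1.21,1.2,-9],[80,-0.67,1.21,1.8,-10]]]}}

```text
t: 35.25
tcp_pos: [0.5755, 0.0228, 0.108]
tool_rot: [0.044, 0.999, 0.0, -0.002]
force: [0.2, 0.3, 0.1]
finger_gap: 0.941
gripper_force: 0.0
```

Emit:
{"op": "drive_tool", "data": {"motion": [[[80,0,0,0,-0.4],[80,0,0,0,-0.8],[80,0,0,0,-0.8],[80,0,0,0,-0.8]]]}}

```text
t: 35.65
tcp_pos: [0.5763, 0.0228, 0.1092]
tool_rot: [-0.009, 1.0, 0.0, -0.002]
force: [-0.1, 0.9, -0.6]
finger_gap: 0.944
gripper_force: 0.0
```

```bash
python3 - <<'E'
from h import *
togo(.5755,.023,.006)
# spacer check from the top camera
c=manip.camera_model('top');print(proj(c,np.array([.5755,.023,.024])))
im=manip.snapshot('wrist');cv2.imwrite('pics/w4.png',im[:,:,::-1])
w=manip.camera_model('wrist')
print(proj(w,np.array([[.5635,-.007,.024],[.5635,.053,.024],[.5875,.053,.024],[.5875,-.007,.024]])).round(1))
hsv=cv2.cvtColor(im,cv2.COLOR_RGB2HSV);m=cv2.inRange(hsv,(3,90,30),(22,255,200));n,l,st,ce=cv2.connectedComponentsWithStats(m)
for i in range(1,n):
    if st[i,4]>600:
        r=cv2.minAreaRect(np.argwhere(l==i)[:,::-1].astype(np.float32));print(st[i],np.round(cv2.boxPoints(r)).tolist())
E
```

```text
d [0.016 0.004 3.44 ] toolY dir deg 91.02 tcp [0.5763 0.0228 0.1092] t 35.65
[291.42693994 165.78987394]
[[279.2 192. ]
 [358.2 193.4]
 [356.4 222.9]
 [279.8 221.6]]
[ 560    0   80  376 9215] [[560.0, 0.0], [639.0, 0.0], [639.0, 375.0], [560.0, 375.0]]
[  343     6   163   116 12329] [[337.0, 20.0], [505.0, 5.0], [514.0, 109.0], [346.0, 123.0]]
[ 289   21   53  105 4750] [[289.0, 24.0], [338.0, 21.0], [345.0, 122.0], [296.0, 126.0]]
[ 279  186   77   36 2469] [[278.0, 220.0], [279.0, 185.0], [355.0, 187.0], [354.0, 222.0]]
[    4   233   345   135 10958] [[3.0, 253.0], [343.0, 232.0], [350.0, 349.0], [10.0, 370.0]]
[232 269  38  57 614] [[232.0, 271.0], [263.0, 267.0], [269.0, 324.0], [239.0, 327.0]]
[ 42 283  37  54 739] [[42.0, 284.0], [62.0, 278.0], [79.0, 335.0], [59.0, 341.0]]
```

Emit:
{"op": "drive_tool", "data": {"motion": [[[80,0,0,1,0],[80,0,0,2,0],[80,0,0,2.8,0],[80,0,0,3.2,0],[80,0,0,3.4,0],[80,0,0,3.4,0],[80,0,0,3.4,0]]]}}

```text
t: 36.4
tcp_pos: [0.5783, 0.0228, 0.0094]
tool_rot: [-0.01, 1.0, -0.0, 0.001]
force: [0.0, 0.8, -0.8]
finger_gap: 0.936
gripper_force: 0.0
```

Emit:
{"op": "drive_tool", "data": {"motion": [[[50,0,0,0,0],[50,0,0,0,0],[50,0,0,0,0],[50,0,0,0,0],[50,0,0,0,0]]], "squeeze": 40}}

```text
t: 36.9
tcp_pos: [0.5785, 0.0228, 0.01]
tool_rot: [-0.01, 1.0, -0.0, 0.001]
force: [-0.4, -0.3, 5.9]
finger_gap: 0.687
gripper_force: 42.9
```

Emit:
{"op": "drive_tool", "data": {"motion": [[[50,0,0,-0.3,0],[50,0,0,-1,0],[50,0,0,-2,0],[50,0,0,-3,0.5],[50,0,0,-3.5,1.5],[50,0,0,-3.5,2.5],[50,0,0,-3.5,3.5],[50,0,0,-3.5,4.5],[50,0,0,-3.5,5.5],[50,0,0,-3.5,6.5]]]}}

```text
t: 37.9
tcp_pos: [0.5774, 0.0229, 0.1141]
tool_rot: [0.432, 0.902, 0.0, 0.0]
force: [0.5, -0.4, -1.1]
finger_gap: 0.689
gripper_force: 43.3
```

Emit:
{"op": "drive_tool", "data": {"motion": [[[50,0,0,0,1],[50,0,0,0,2],[50,0,0,0,3],[50,0,0,0,4],[50,0,0,0,4.29],[50,0,0,0,4.29],[50,0,0,0,4.29]]]}}

```text
t: 38.6
tcp_pos: [0.5775, 0.0229, 0.1139]
tool_rot: [0.677, 0.736, 0.0, 0.0]
force: [0.1, 0.1, -0.6]
finger_gap: 0.689
gripper_force: 43.3
```

```bash
python3 - <<'E'
from h import *
print(manip.sense()['finger_gap']);go(BED,-.012,0,.11)
E
```

```text
0.6889282112260193
d [-0.907 -3.176  0.129] toolY dir deg 4.85 tcp [0.5775 0.0229 0.1139] t 38.6
yaw units 0.019 target [ 0.4849 -0.0123  0.11  ]
```

Emit:
{"op": "drive_tool", "data": {"motion": [[[50,-0.3,-1,0,0.02],[50,-0.6,-2,0,0.02],[50,-0.9,-3,0.1,0.02],[50,-0.9,-3.18,0.1,0.02],[50,-0.9,-3.18,0.1,0.02],[50,-0.9,-3.18,0.1,0.02],[50,-0.9,-3.18,0.1,0.02]]]}}

```text
t: 39.3
tcp_pos: [0.4866, -0.0121, 0.1108]
tool_rot: [0.678, 0.735, 0.001, 0.001]
force: [-0.5, 0.3, -0.1]
finger_gap: 0.688
gripper_force: 43.3
```

```bash
python3 - <<'E'
from h import *
go(BED,-.012,0,.024)
im=manip.snapshot('wrist');crop(im,100,80,600,400,1.6,'w5')
E
```

```text
d [-0.    -0.065  2.894] toolY dir deg 4.68 tcp [ 0.4866 -0.0121  0.1108] t 39.3
yaw units -0.003 target [ 0.4849 -0.0123  0.024 ]
```

View pics/w5.png

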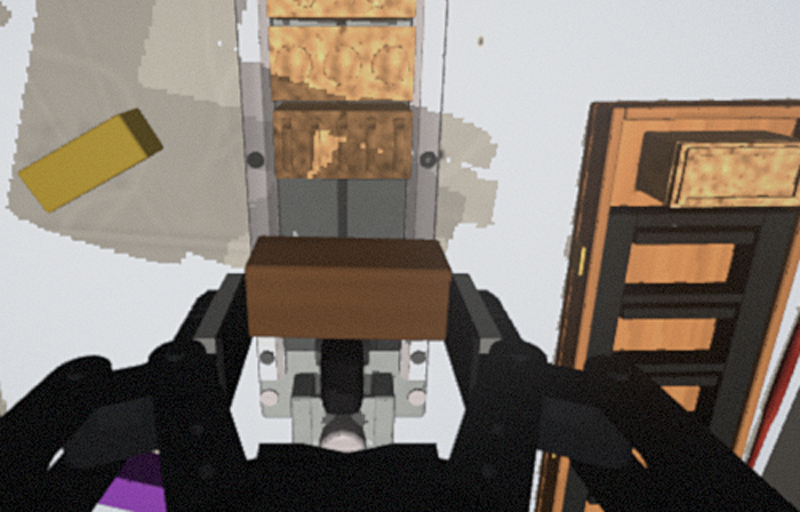

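Emit:
{"op": "drive_tool", "data": {"motion": [[[50,0,-0.02,1,0],[50,0,-0.02,1.9,0],[50,0,-0.02,2.4,0],[50,0,-0.02,2.65,0],[50,0,-0.02,2.8,0],[50,0,-0.02,2.8,0],[50,0,-0.02,2.8,0]]]}}

```text
t: 40.05
tcp_pos: [0.4848, -0.0121, 0.0271]
tool_rot: [0.678, 0.735, 0.0, 0.001]
force: [0.3, -0.3, -0.7]
finger_gap: 0.689
gripper_force: 43.3
```

```bash
python3 - <<'E'
from h import *
go(BED,-.012,0,.022)
E
```

```text
d [-0.006  0.002  0.169] toolY dir deg 4.65 tcp [ 0.4848 -0.0121  0.0271] t 40.05
yaw units -0.006 target [ 0.4849 -0.0123  0.022 ]
```

Emit:
{"op": "drive_tool", "data": {"motion": [[[50,0,0,0.08,0],[50,0,0,0.14,0],[50,0,0,0.18,0],[50,0,0,0.18,0],[50,0,0,0.18,0]]]}}

```text
t: 40.55
tcp_pos: [0.4845, -0.0121, 0.022]
tool_rot: [0.678, 0.735, 0.0, 0.0]
force: [0.1, 1.5, 6.0]
finger_gap: 0.688
gripper_force: 44.1
```

Emit:
{"op": "drive_tool", "data": {"motion": [[[76,0,0,0,0],[76,0,0,0,0],[76,0,0,0,0],[76,0,0,-0.6,0],[76,0,0,-1.5,0],[40,0,0,-2.8,0],[0,0,0,-2.8,0],[0,0,0,-2.8,0],[0,0,0,-2.8,0]]]}}

```text
t: 41.45
tcp_pos: [0.4834, -0.0119, 0.1044]
tool_rot: [0.678, 0.735, -0.0, -0.001]
force: [-0.4, 0.2, -0.4]
finger_gap: 0.21
gripper_force: 0.0
```

```bash
python3 - <<'E'
from h import *
go(BED,-.1335,0,.10)
im=manip.snapshot('wrist');c=manip.camera_model('wrist')
# spacer mask in the track region vs prediction
print(proj(c,np.array([[*loc(BED,x,y),.036] for x in(.0025,-.0215) for y in(.03,-.03)])).round(1).tolist())
hsv=cv2.cvtColor(im,cv2.COLOR_RGB2HSV);m=cv2.inRange(hsv,(3,90,30),(22,255,220));n,l,st,ce=cv2.connectedComponentsWithStats(m)
for i in range(1,n):
    if st[i,4]>400:
        r=cv2.minAreaRect(np.argwhere(l==i)[:,::-1].astype(np.float32));print(st[i],np.round(cv2.boxPoints(r)).tolist())
E
```

```text
d [-4.067  0.053  0.143] toolY dir deg 4.63 tcp [ 0.4834 -0.0119  0.1044] t 41.45
yaw units -0.008 target [ 0.4948 -0.1334  0.1   ]
[[277.1, 196.6], [362.4, 196.6], [278.5, 228.2], [361.0, 228.2]]
[   0    0   51   46 1242] [[-8.0, 6.0], [23.0, -17.0], [52.0, 23.0], [20.0, 46.0]]
[ 265    0  104   93 8930] [[265.0, 0.0], [368.0, 0.0], [368.0, 92.0], [265.0, 92.0]]
[ 272   97   94   48 4372] [[272.0, 97.0], [365.0, 97.0], [365.0, 144.0], [272.0, 144.0]]
[  454   145   186   244 11874] [[433.0, 347.0], [505.0, 108.0], [641.0, 149.0], [569.0, 389.0]]
[ 275  146   89   82 6816] [[275.0, 146.0], [363.0, 146.0], [363.0, 227.0], [275.0, 227.0]]
[  23  220   82  156 5623] [[18.0, 251.0], [78.0, 220.0], [144.0, 344.0], [85.0, 376.0]]
[ 499  235   79   34 1835] [[499.0, 268.0], [499.0, 235.0], [577.0, 236.0], [577.0, 269.0]]
[ 491  283   68   25 1360] [[491.0, 283.0], [558.0, 283.0], [558.0, 307.0], [491.0, 307.0]]
[485 325  63  20 978] [[485.0, 344.0], [485.0, 325.0], [547.0, 326.0], [547.0, 345.0]]
```

Emit:
{"op": "drive_tool", "data": {"motion": [[[0,-1.2,0,0,0],[0,-2.5,0.02,0,0],[0,-3.6,0.04,0,0],[0,-4.07,0.05,0,0],[0,-4.07,0.05,0.3,0],[0,-4.07,0.05,0.6,0],[0,-4.07,0.05,0.8,0],[0,-4.07,0.05,0.8,0],[0,-4.07,0.05,0.8,0]]]}}

```text
t: 42.4
tcp_pos: [0.4952, -0.1324, 0.0807]
tool_rot: [0.677, 0.736, -0.0, -0.001]
force: [0.4, -0.1, 0.2]
finger_gap: -0.001
gripper_force: 0.0
```

```bash
python3 - <<'E'
from h import *
go(BED,-.1325,0,.0495)
E
```

```text
d [ 0.002 -0.013  1.041] toolY dir deg 4.73 tcp [ 0.4952 -0.1324  0.0807] t 42.4
yaw units 0.003 target [ 0.4948 -0.1324  0.0495]
```

Emit:
{"op": "drive_tool", "data": {"motion": [[[0,0,0,0.5,0],[0,0,0,0.8,0],[0,0,0,0.95,0],[0,0,0,1.05,0],[0,0,0,1.05,0],[0,0,0,1.05,0]]]}}

```text
t: 43.0
tcp_pos: [0.4956, -0.1334, 0.05]
tool_rot: [0.678, 0.735, 0.0, 0.0]
force: [-0.2, 1.0, 3.2]
finger_gap: -0.001
gripper_force: 1.8
```

Emit:
{"op": "drive_tool", "data": {"motion": [[[0,0,0,0.03,0],[0,0,0,0.05,0],[0,0,0,0.05,0],[0,0,0,0.05,0],[0,0,0,0.05,0],[0,0,0,0.05,0]]]}}

```text
t: 43.6
tcp_pos: [0.4956, -0.1335, 0.0482]
tool_rot: [0.678, 0.735, 0.0, -0.0]
force: [0.2, 3.7, 5.4]
finger_gap: -0.0
gripper_force: 2.5
```

Emit:
{"op": "drive_tool", "data": {"motion": [[[0,0,0,-0.5,0],[0,0,0,-1.5,0],[0,0,0,-2.5,0],[0,0,0,-3.5,0],[0,0,0,-3.5,0]]]}}

```text
t: 44.1
tcp_pos: [0.498, -0.1355, 0.1563]
tool_rot: [0.678, 0.735, 0.001, 0.004]
force: [0.4, -1.0, -0.1]
finger_gap: -0.0
gripper_force: 0.0
```

```bash
python3 - <<'E'
from h import *
im=manip.snapshot('top');c=manip.camera_model('top')
cv2.imwrite('pics/top9.png',im[:,:,::-1])
for name,x,z in(("knob closed",.137-.144-.013,.074),("knob latched",-.080,.074),("floor behind",-.06,.012)):
    u,v=np.round(proj(c,np.array([*loc(BED,x),z]))).astype(int);print(name,u,v,im[v-2:v+3,u-3:u+4].mean((0,1)).round())
# profile along the track centre line, slightly off the knob
for y in(.02,-.02):
    print([tuple(im[tuple(np.round(proj(c,np.array([*loc(BED,x),.037]))[::-1]).astype(int))].tolist()) for x in np.arange(.02,-.1,-.006)])
# gaps between blocks in wrist image
w=manip.camera_model('wrist');b=manip.snapshot('wrist');cv2.imwrite('pics/w9.png',b[:,:,::-1])
for x in np.arange(.03,-.06,-.003):
    u,v=np.round(proj(w,np.array([*loc(BED,x,.02),.037]))).astype(int)
    if 0<=v<400: print(round(x*1000),b[v,u].tolist(),end=' ')
E
```

```text
knob closed 309 204 [73. 70. 68.]
knob latched 336 202 [84. 90. 93.]
floor behind 327 204 [81. 90. 95.]
[(141, 107, 70), (190, 129, 73), (189, 124, 73), (185, 123, 71), (93, 72, 57), (78, 75, 72), (81, 78, 75), (79, 74, 72), (76, 73, 71), (93, 87, 85), (175, 180, 180), (80, 88, 93), (82, 91, 96), (81, 91, 95), (81, 91, 95), (82, 91, 94), (79, 88, 93), (64, 67, 70), (169, 171, 163), (157, 159, 150)]
[(141, 107, 70), (190, 129, 73), (189, 124, 73), (185, 123, 71), (93, 72, 57), (78, 75, 72), (81, 78, 75), (79, 74, 72), (76, 73, 71), (93, 87, 85), (175, 180, 180), (80, 88, 93), (82, 91, 96), (81, 91, 95), (81, 91, 95), (82, 91, 94), (79, 88, 93), (64, 67, 70), (169, 171, 163), (157, 159, 150)]
12 [178, 121, 77] 9 [184, 126, 82] 6 [182, 122, 77] 3 [183, 126, 83] 0 [178, 120, 78] -3 [182, 123, 80] -6 [181, 125, 77] -9 [93, 94, 91] -12 [101, 101, 100] -15 [107, 107, 105] -18 [107, 107, 104] -21 [104, 103, 103] -24 [111, 107, 108] -27 [83, 84, 83] -30 [53, 54, 52] -33 [169, 170, 165] -36 [165, 166, 161] -39 [166, 165, 161] -42 [164, 165, 161] -45 [165, 170, 165] -48 [168, 167, 165] -51 [165, 167, 165] -54 [170, 170, 168] -57 [102, 103, 100]
```

```bash
python3 -c "
from station import manip
print(manip.sign_off())"
```

```text
the job is handed in; nothing more can be done
None
```

The job is done and handed in. The old block is face up in the bay, and blocks 5, 3, 2 and 1 (cutout 4 was empty) plus the spacer are in the track. The bar is closed tight on them, its face about 144 mm from the head stop, as the row's length requires.

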